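# Zero a coating gauge, then hold it on the marked spot of a sloping griddle

## Task

Check the non-stick coating of the griddle: take the pen-shaped coating gauge out of its stand, zero it by holding it upright with its tip on the middle of the round steel zero block, sprung tip pressed lightly about halfway in, for two seconds. Then press the tip in the same light way on the middle of the double-ringed spot of the griddle, with the pen square to the sloping plate. Finish while still holding it there, pressed and still, with nothing but the gripper and the griddle touching the gauge, and never press hard or disturb the other things on the worktop.

Things in the scene. Friction and masses are not known exactly. Their poses are not given: they have to be found in the camera images.
- gauge: Pen gauge, 150 mm long, about 0.15 kg, loose, upright in the stand. Origin: end of the tip when fully out; z runs along the pen from tip to rear. Steel tip 10 mm across (z 0 to 12 mm), nose 16 mm across (to 48), black collar 38 mm across (to 54), square grey body 24 x 24 mm, faces square to x and y (to 146; grip it about z 100), 20 mm end cap (to 150)
- tip (a joint): How far the sprung tip is pushed into the nose: 0 fully out, 0.010 m fully in. The spring takes 1.2 N to start, then 0.4 N per mm (3.2 N at half way, 5.2 N at the stop)
- tip_end (a point): Centre of the end face of the sprung tip; moves with the tip
- stand: Stand, fixed: grey block 76 x 76 mm, 60 mm high, on a thin 100 mm square black foot, with a vertical 21 mm through hole. The gauge's collar rests on its top, the nose hangs in the hole, the tip end 12 mm above the worktop: draw it 50 mm or more straight up. Origin: centre of the underside
- zero_block: Zero block, fixed: round bare steel block 60 mm across, 20 mm high, flat level top, thin black rubber band round its foot. Origin: centre of the underside. Stand and zero block lie left and right of the griddle, either way round
- zero_top (a point): Centre of the zero block's top face, where the tip is to be held
- griddle: Griddle, fixed: dark plate 160 (its x) by 280 (its y) by 12 mm on legs. Its top rises along its +x by 0.22 rad (12.6 degrees), low edge toward the robot; the middle of the top is 52 mm above the origin, on the worktop. A strip stands 6 mm proud at back and sides; wire handles stick out 27 mm at the sides. Three spots lie in a row across its middle, 80 mm apart: one double ring, two single
- spot_double: The spot to measure: two concentric thin light rings, 46 and 25 mm across (the other two spots have one ring, 25 mm). Which of the three places it has varies. Origin: its centre on the plate's surface; z is the plate's outward normal (0.22 rad from vertical), y runs across the slope, x up it
- tomato: ripe tomato, 58 mm; bystander, loose, to be left alone; origin at the centre of its underside
- garlic_a: garlic bulb, 52 mm; bystander, loose, to be left alone; origin at the centre of its underside
- garlic_b: garlic bulb, 60 mm; bystander, loose, to be left alone; origin at the centre of its underside
- kitchen_timer: round kitchen timer, 67 mm across, 49 mm high; bystander, loose, to be left alone; origin at the centre of its underside
- masking_tape: roll of tape lying flat, 96 mm across, 25 mm high; bystander, loose, to be left alone; origin at the centre of its underside
- soup_spoon: metal spoon lying flat, 191 mm long; bystander, loose, to be left alone; origin at the centre of its underside

How it is judged:
By the outcome, as a careful person would: the job done as asked, in the order asked, and still so for the second after the job is handed in, while the arm keeps its last pose, push and grip.
It also fails if it takes over 53 s, if anything falls off the work surface, if the arm or the gripper's body presses on something with over 40 N, if the wrist force passes 120 N, or if a joint passes its speed limit or range.

## Robot

A 7-joint arm with a two-finger parallel gripper is mounted at the origin on a cart in front of the work surface, level with it; the furniture and walls round the work are solid. World frame = base frame: x ahead of the robot, y to its left, z up, the work surface at z = 0. Lengths are in mm, angles in rad, forces in N, time in s.
With the tool pointing down it reaches from about 400 to 875 mm from the base axis. Payload 6.5 kg.
Tool frame: the origin (TCP) lies at the very end of the fingers, on their centre line; the grasp point (between the pads) lies 19 mm behind it; z points along the fingers, y is the line along which they close (so a half turn about z gives the same grasp; the last joint's range is limited). The gripper opens to 88 mm and grips with 3 to 60 N. Pads are 18 mm wide; open, the fingers measure 123 mm over their backs; the gripper's body (75 mm by 187 mm) begins 45 mm behind the grasp point.
Start: joints at [-1.201, 0.536, -0.004, 1.538, 0.003, 1.067, -0.071], TCP at [274.382, 589.241, 238.716] pointing down, gripper open.
Joint ranges: [-2.7, 2.7], [-0.37, 2.16], [-1.27, 1.26], [0.24, 2.4], [-1.31, 4.45], [0.19, 1.91], [-2.76, 2.76]. Speed limits (rad/s): [2.39, 2.39, 3.14, 3.14, 3.14, 3.14, 3.14].

## Interface

Orientations are given as a unit quaternion [w, x, y, z].
In Python, from station import env gives the robot as it stands. The module is installed in compiled form; this text tells all that it offers.
- The arm moves only by the tool step_arm, never from a script. Its argument "deltas" is one flat list of numbers, 7 for each row, row after row: the shift along the tool's x, y, z in cm, then the turn, a rotation vector about the tool's x, y, z in degrees, then the closure, from 0 (fully open) to 1 (shut). A call has 1 to 12 rows; each row shifts and turns the commanded pose from where the row before left it, along the tool's axes as they then stand; what a row does not reach is not made up. A row lasts 1/12 s, in which the tool goes at most 41.7 mm and 7.16 degrees, less where a joint would pass 70% of its speed; a pose out of reach is approached as far as the arm can. A call with a gripper value outside its range is refused whole. The fingers move at their own pace and stop on an object; "force" is the grip in N (left out, the last holds). Time passes only in rows, so rows that do not move let the fingers close. It gives the time, the measured TCP pose, the force, the opening and the grip force at its end, in the units of the state.
- env.get_obs(): the state, without advancing time (a new reading comes with each control period).
- env.capture(name): name is "scene" or "top" or "wrist"; returns a dict with "color" (420x560x3 uint8, blue, green, red), "fx", "fy", "cx", "cy" (pixels), "pose" (4x4, takes a point from camera to world coordinates); the wrist camera has in their place "hand_eye" (4x4, takes a point from camera to tool coordinates, whose origin is the TCP and whose axes are the flange's). Camera axes: x right, y down, z forward; pixel columns grow to the right and rows downward; lengths in mm; the calibration is good to about 2 mm. A picture is of the moment at which its call begins: read the wrist's pose just before it. There is no depth.
- env.close_job(): hands the job in; it is judged then, once.
The state is a dict: "t": time; "qpos": joint angles; "qd": joint speeds; "tau": joint torques, N m; "tcp_pos": TCP position; "tool_rot": TCP orientation; "contact_force": force on the tool from outside, world axes, zero at the start; "wrist_torque": the same for the moment, N m; "gripper_width": finger opening in mm; "finger_force": force on a finger pad.
Only numpy, scipy, OpenCV 4.12 (cv2) and the standard library are available. Lean on these libraries where they do the work, as an engineer would, in place of code of your own. Each camera call takes 0.05 s, during which the arm holds its last target. There are 200 camera calls.

## Working session

There is one attempt and no reset: what is moved stays moved. The work goes in short steps, Python scripts to look and compute and a tool call to move; the robot and the scene stay as the last step left them, time stands still between calls to the robot, and variables do not carry over. Pictures are saved under pics/ and viewed, at most 10 in all, crops included, and the job is handed in when it is done.

Besides the shell and the picture viewer there is one more tool, called after "Emit:" as name(argument=value, ...) on one line, values as JSON. step_arm: Moves the arm, as the interface text tells. Its arguments: {"type":"object","properties":{"deltas":{"type":"array"},"force":{"type":"number"}},"required":["deltas"]}

```bash
mkdir -p pics
python3 - <<'E'
from station import env
import cv2,numpy as np
o=env.get_obs()
for k in o: print(k,np.round(o[k],3))
for n in("scene","top"):
    c=env.capture(n); cv2.imwrite(f"pics/{n}0.png",c["color"]); print(n,c["fx"],c["fy"],c["cx"],c["cy"],np.round(c["pose"],3).tolist())
    np.save(f"{n}.npy",np.array(c["pose"]))
c=env.capture("wrist");print(c["fx"],np.round(c["hand_eye"],3).tolist())
E
```

```text
t 0.0
qpos [-1.201  0.537 -0.004  1.539  0.003  1.067 -0.071]
qd [-0.     0.    -0.001  0.    -0.    -0.001  0.   ]
tau [ 0.0000e+00 -5.7097e+01  9.9100e-01 -2.5161e+01 -5.6000e-02  1.8000e-02
  0.0000e+00]
tcp_pos [274.154 588.681 237.858]
tool_rot [-0.     0.216  0.976 -0.001]
contact_force [-0.15   0.674 -0.566]
wrist_torque [-0.04  -0.011  0.008]
finger_force 0.0
gripper_width 88.195
scene 421.5741559068289 421.5741559068289 271.85599757506185 212.1460046861172 [[0.507, -0.411, 0.758, -368.577], [-0.862, -0.237, 0.447, -566.738], [-0.004, -0.88, -0.474, 613.19], [0.0, 0.0, 0.0, 1.0]]
top 479.2482999695925 479.2482999695925 282.74142199784797 204.51286601838692 [[-0.031, -0.998, 0.062, 443.868], [-1.0, 0.031, -0.001, -49.358], [-0.001, -0.062, -0.998, 1581.14], [0.0, 0.0, 0.0, 1.0]]
354.0275384818701 [[0.001, -0.952, -0.307, 79.604], [1.0, 0.001, 0.0, -0.394], [-0.0, -0.307, 0.952, -145.731], [0.0, 0.0, 0.0, 1.0]]
```

View pics/scene0.png

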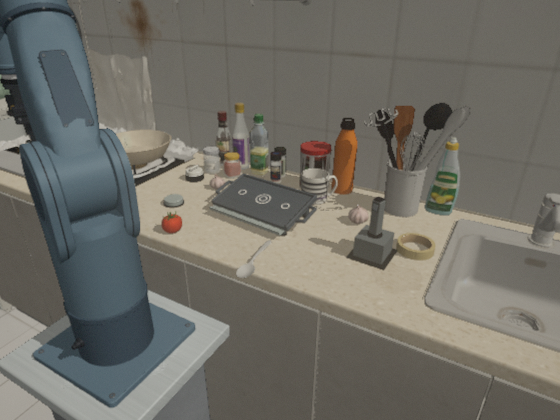

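View pics/top0.png

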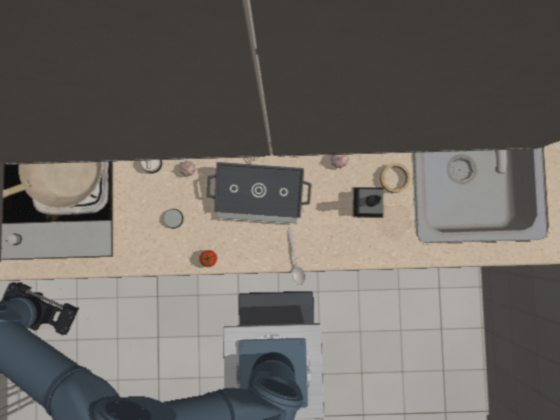

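The scene and top views agree: the stand with the gauge is at the right (top px 368,202; gauge rear at scene 378,200). The zero block is at the left (top 173,218; scene 174,199). The double ring is the middle spot (top 259,190; scene 263,199).

```bash
cat > h.py <<'E'
from station import env
import cv2,numpy as np
from scipy.spatial.transform import Rotation as R
def rot(o): w,x,y,z=o["tool_rot"]; return R.from_quat([x,y,z,w])
def campose(n):
    o=env.get_obs(); c=env.capture(n)
    if n=="wrist":
        T=np.eye(4);T[:3,:3]=rot(o).as_matrix();T[:3,3]=o["tcp_pos"];P=T@np.array(c["hand_eye"])
    else: P=np.array(c["pose"])
    K=np.array([c["fx"],c["fy"],c["cx"],c["cy"]])
    return c["color"],K,P
def ray(K,P,u,v):
    d=P[:3,:3]@np.array([(u-K[2])/K[0],(v-K[3])/K[1],1]); return P[:3,3],d/np.linalg.norm(d)
def tri(rays):
    A=np.zeros((3,3));b=np.zeros(3)
    for p,d in rays:
        M=np.eye(3)-np.outer(d,d);A+=M;b+=M@p
    x=np.linalg.solve(A,b); return x,[np.linalg.norm((np.eye(3)-np.outer(d,d))@(x-p)) for p,d in rays]
def onz(K,P,u,v,z):
    p,d=ray(K,P,u,v); return p+d*(z-p[2])/d[2]
def proj(K,P,X):
    q=P[:3,:3].T@(np.asarray(X,float)-P[:3,3]); return q[0]/q[2]*K[0]+K[2],q[1]/q[2]*K[1]+K[3]
def delta(pos,Rm):
    "shift in tool cm and rotvec deg from measured pose to a target"
    o=env.get_obs();r=rot(o)
    return r.inv().apply(np.asarray(pos)-o["tcp_pos"])/10,(r.inv()*R.from_matrix(Rm)).as_rotvec(degrees=True)
E
python3 - <<'E'
from h import *
_,Ks,Ps=campose("scene");_,Kt,Pt=campose("top")
for n,s,t in[("zero",(174,199),(173,217)),("spot",(263,198.5),(259,190)),("left",(242,191),(234.5,188)),("right",(285,205),(284,192)),("gaugetop",(378,201),(371,200)),("tom",(172,223),(208,258))]:
    print(n,[np.round(a,1) for a in tri([ray(Ks,Ps,*s),ray(Kt,Pt,*t)])])
r=rot(env.get_obs());print(r.as_matrix().round(3))
E
```

```text
zero [array([510. , 311.1,  14.3]), array([2.1, 2.1])]
spot [array([586.6,  25.4,  54.3]), array([1.7, 1.7])]
left [array([594.5, 104.3,  57. ]), array([3., 3.])]
right [array([577.6, -54.3,  57.2]), array([1.7, 1.7])]
gaugetop [array([ 540.3, -320.4,  152.8]), array([6.3, 6.3])]
tom [array([374.5, 196.5,  26.3]), array([0.7, 0.7])]
[[-0.907  0.422 -0.   ]
 [ 0.422  0.907 -0.001]
 [-0.    -0.001 -1.   ]]
```

Emit:
step_arm(deltas=[-4.0, -0.7, -0.3, 0, 0, 3.7, 0, -4.0, -0.7, -0.3, 0, 0, 3.7, 0, -4.0, -0.7, -0.3, 0, 0, 3.7, 0, -4.0, -0.7, -0.3, 0, 0, 3.7, 0, -4.0, -0.7, -0.3, 0, 0, 3.7, 0, -4.0, -0.7, -0.3, 0, 0, 3.7, 0, -4.0, -0.7, -0.3, 0, 0, 3.7, 0, -4.0, -0.7, -0.3, 0, 0, 3.7, 0, -4.0, -0.7, -0.3, 0, 0, 3.7, 0, 0, 0, 0, 0, 0, 0, 0, 0, 0, 0, 0, 0, 0, 0])

```text
t: 1.17
tcp_pos: [509.1, 311.5, 266.1]
tool_rot: [0.001, 0.489, 0.872, -0.0]
contact_force: [0.7, 0.6, -0.2]
gripper_width: 87.7
finger_force: 0.0
```

```bash
cat > snap.py <<'E'
from h import *
import sys,pickle
n=sys.argv[1]
im,K,P=campose("wrist");cv2.imwrite(f"pics/{n}.png",im);pickle.dump((im,K,P),open(n+".pkl","wb"))
o=env.get_obs();print(round(o["t"],2),np.round(o["tcp_pos"],1),np.round(o["qpos"],2),rot(o).as_matrix().round(3).tolist())
E
python3 snap.py w1
```

```text
1.22 [507.7 314.1 265.8] [-0.78  0.42  0.2   1.67 -0.1   1.06  0.  ] [[-0.525, 0.851, -0.0], [0.851, 0.525, 0.0], [0.0, 0.0, -1.0]]
```

Emit:
step_arm(deltas=[-3.6, -0.5, -0.3, 0, 0, 3.7, 0, -3.6, -0.5, -0.3, 0, 0, 3.7, 0, -3.6, -0.5, -0.3, 0, 0, 3.7, 0, -3.6, -0.5, -0.3, 0, 0, 3.7, 0, -3.6, -0.5, -0.3, 0, 0, 3.7, 0, -3.6, -0.5, -0.3, 0, 0, 3.7, 0, -3.6, -0.5, -0.3, 0, 0, 3.7, 0, -3.6, -0.5, -0.3, 0, 0, 3.7, 0, 0, 0, 0, 0, 0, 0, 0, 0, 0, 0, 0, 0, 0, 0])

```text
t: 2.05
tcp_pos: [561.8, 31.8, 289.8]
tool_rot: [-0.0, 0.694, 0.72, 0.0]
contact_force: [0.3, 0.6, -0.5]
gripper_width: 88.3
finger_force: 0.0
```

```bash
python3 snap.py w2
```

```text
2.1 [561.7  33.9 289.5] [-0.46  0.35  0.41  1.74 -0.15  1.09  0.04] [[-0.04, 0.999, -0.0], [0.999, 0.04, 0.001], [0.001, -0.0, -1.0]]
```

Emit:
step_arm(deltas=[-3.6, 0.5, -0.5, 0, 0, 3.7, 0, -3.6, 0.5, -0.5, 0, 0, 3.7, 0, -3.6, 0.5, -0.5, 0, 0, 3.7, 0, -3.6, 0.5, -0.5, 0, 0, 3.7, 0, -3.6, 0.5, -0.5, 0, 0, 3.7, 0, -3.6, 0.5, -0.5, 0, 0, 3.7, 0, -3.6, 0.5, -0.5, 0, 0, 3.7, 0, 0, 0, 0, 0, 0, 0, 0, 0, 0, 0, 0, 0, 0, 0])

```text
t: 2.85
tcp_pos: [557.6, -219.9, 324.5]
tool_rot: [-0.0, 0.837, 0.547, 0.0]
contact_force: [0.3, 0.2, 0.3]
gripper_width: 88.1
finger_force: 0.0
```

```bash
python3 snap.py w3
```

```text
2.9 [ 558.2 -217.8  324.2] [-0.13  0.41  0.58  1.61 -0.24  1.2   0.1 ] [[0.399, 0.917, -0.0], [0.917, -0.399, 0.001], [0.001, -0.001, -1.0]]
```

Run:
```python
import cv2,numpy as np
a=[cv2.resize(cv2.imread(f"pics/w{i}.png"),(400,300)) for i in(1,2,3)]
cv2.imwrite("pics/m1.png",np.vstack([np.hstack(a[:2]),np.hstack([a[2],a[2]*0])]))
```

```text
(no output)
```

View pics/m1.png

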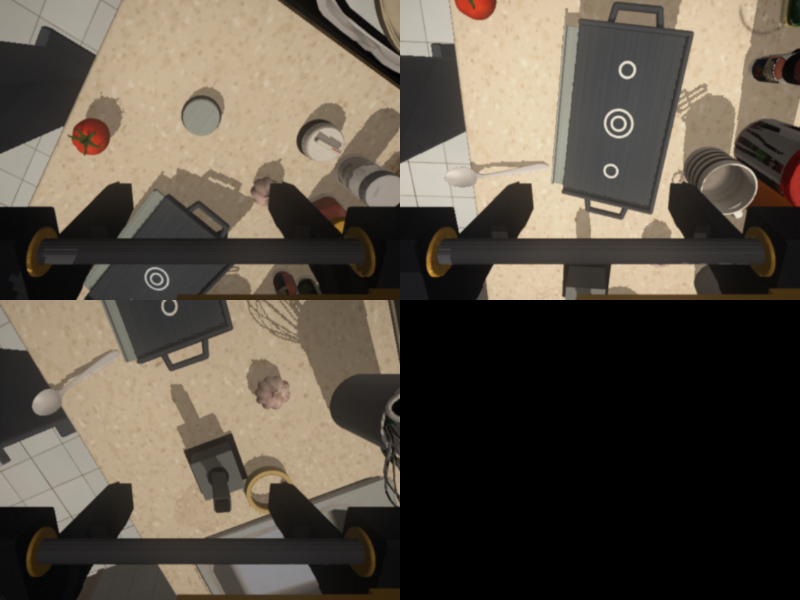

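The montage shows the zero block top at wrist px (281,162) in w1. The double ring is at (307,172) in w2. In w3 the gauge rear is at about (310,287), with the stand top around (300,240). Next I take a second, closer view of the stand.

Emit:
step_arm(deltas=[-2.5, 1.5, -0.5, 0, 0, 3, 0, -2.5, 1.5, -0.5, 0, 0, 3, 0, 0, 0, 0, 0, 0, 0, 0, 0, 0, 0, 0, 0, 0, 0])

```text
t: 3.23
tcp_pos: [564.0, -276.7, 334.2]
tool_rot: [-0.0, 0.864, 0.503, 0.0]
contact_force: [0.4, 1.1, 0.9]
gripper_width: 88.0
finger_force: 0.0
```

```bash
python3 snap.py w4
python3 - <<'E'
from h import *
import pickle
W={i:pickle.load(open(f"w{i}.pkl","rb")) for i in(1,2,3,4)}
def crop(i,x,y,s=100,k=4): return cv2.resize(W[i][0][y-s//2:y+s//2,x-s//2:x+s//2],None,fx=k,fy=k,interpolation=cv2.INTER_CUBIC)
im,K,P=W[4]; u,v=proj(K,P,[540,-320,162]); print(u,v)
u,v=int(u),int(v)
a=cv2.resize(im[max(0,v-75):v+75,u-75:u+75],(400,400))
h3=crop(3,305,265)
cv2.imwrite("pics/m2.png",np.hstack([h3,a]));
E
```

```text
3.28 [ 564.1 -275.4  333.9] [-0.04  0.47  0.61  1.51 -0.28  1.25  0.1 ] [[0.493, 0.87, -0.001], [0.87, -0.493, 0.002], [0.001, -0.001, -1.0]]
281.0395234821122 232.87159910526597
```

View pics/m2.png

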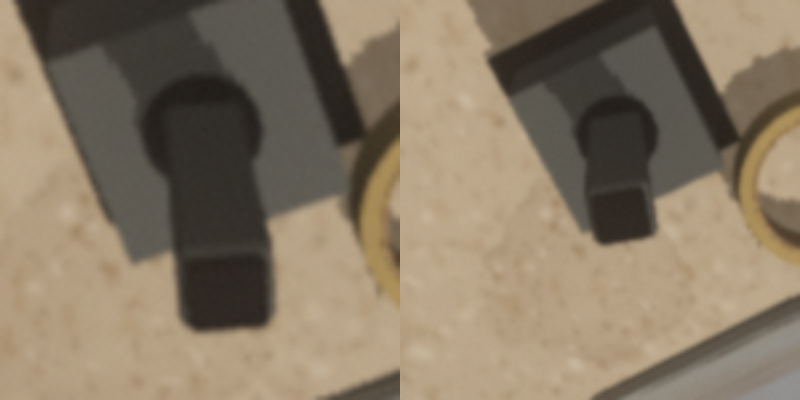

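Run:
```python
from h import *
import pickle
W={i:pickle.load(open(f"w{i}.pkl","rb")) for i in(1,2,3,4)}
L=lambda x,y:(255+x/4-.4,215+y/4-.4); Rr=lambda x,y:(206+x/2.667-.3,157+y/2.667-.3)
def r(i,p): return ray(*W[i][1:],*p)
print("cap",tri([r(3,L(226,290)),r(4,Rr(222,214))]))
print("collar",tri([r(3,L(201,130)),r(4,Rr(216,133))]))
for n,f,i,pts in(("L",L,3,[(181,255),(270,243),(226,290),(201,130)]),("R",Rr,4,[(187,190),(248,184),(222,214),(216,133)])):
    a,b=[onz(*W[i][1:],*f(*p),158) for p in pts[:2]]; d=b-a; print(n,"edge",np.linalg.norm(d).round(1),np.degrees(np.arctan2(d[1],d[0])).round(1))
    print(onz(*W[i][1:],*f(*pts[2]),162).round(1),onz(*W[i][1:],*f(*pts[3]),66).round(1))
for z in(60,):
    c=np.array([onz(*W[4][1:],*Rr(*p),z) for p in[(110,95),(185,232),(322,165)]]); print(c.round(1))
    e=np.diff(c,axis=0);print(np.linalg.norm(e,axis=1),np.degrees(np.arctan2(e[:,1],e[:,0])),(c[0]+c[2])/2)
# rings: bright contours; zero block: low saturation blob
def blobs(i,mask):
    cs,_=cv2.findContours(mask,cv2.RETR_LIST,cv2.CHAIN_APPROX_NONE)
    return [cv2.fitEllipse(c) for c in cs if len(c)>25]
im=W[2][0]; g=cv2.cvtColor(im,cv2.COLOR_BGR2GRAY); m=(g>130).astype(np.uint8)*255
M=np.zeros_like(m);M[60:270,250:390]=1;
for e in blobs(2,m*M):
    if max(e[1])<60: print("ring",np.round(e[0],1),np.round(e[1],1))
im=W[1][0]; s=cv2.cvtColor(im,cv2.COLOR_BGR2HSV); m=((s[...,1]<40)&(s[...,2]>90)).astype(np.uint8)*255
M=np.zeros_like(m);M[120:210,240:330]=1; print(s[162,281],s[162,350])
for e in blobs(1,m*M): print("zero",np.round(e[0],1),np.round(e[1],1),onz(*W[1][1:],*e[0],20).round(1))
z0=im[102:222,221:341]; cv2.imwrite("pics/z.png",np.hstack([cv2.resize(z0,(400,400)),cv2.resize(W[2][0][112:232,247:367],(400,400))]))
```

```text
cap (array([ 543.39811767, -329.38343131,  157.11353866]), [np.float64(0.26889242961946846), np.float64(0.26889242961943743)])
collar (array([ 543.78059953, -327.22989288,   65.45588262]), [np.float64(0.1213846851753105), np.float64(0.12138468517524564)])
L edge 22.2 -15.0
[ 543.9 -326.6  162. ] [ 543.7 -327.    66. ]
R edge 22.4 -23.5
[ 544.6 -327.5  162. ] [ 544. -327.   66.]
[[ 509.6 -288.6   60. ]
 [ 505.5 -365.3   60. ]
 [ 578.9 -367.3   60. ]]
[76.76056294 73.44829668] [-93.05055903  -1.60301918] [ 544.24443413 -327.9548917    60.        ]
ring [294.7 239. ] [13.8 15.2]
ring [294.8 239. ] [20.  21.6]
ring [305.4 172.8] [15.5 16.1]
ring [305.6 172.8] [22.3 23. ]
ring [305.7 172.6] [34.3 35.1]
ring [305.8 172.4] [40.9 42. ]
ring [317.7  97.5] [17.  17.8]
ring [317.9  97.4] [24.2 25.6]
[ 26  27 144] [ 18  66 197]
zero [281.3 163.5] [49.9 51.2] [507.8 315.1  20. ]
```

View pics/z.png

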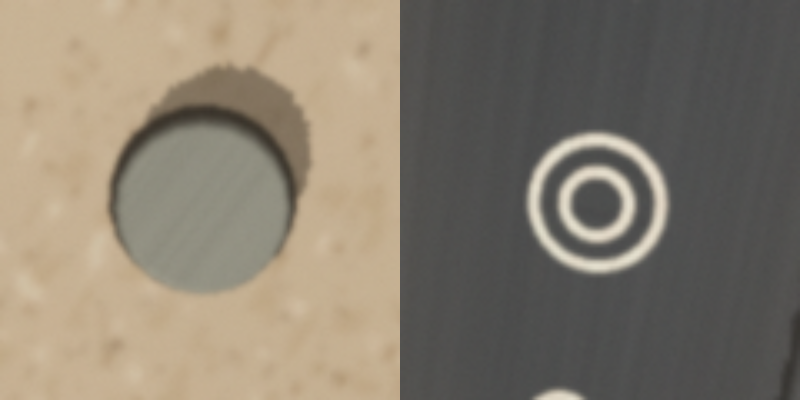

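The zero block top is centred at about px (282,164) in w1 and the double ring at (305.6,172.6) in w2. The gauge is near (544,-327), with yaw about -19° still to refine from nearer. I move above it.

Emit:
step_arm(deltas=[-1.4, 0.1, 3, 0, 0, -2.6, 0, -1.4, 0.1, 3, 0, 0, -2.6, 0, -1.4, 0.2, 3, 0, 0, -2.6, 0, -1.4, 0.2, 3, 0, 0, -2.6, 0, 0, 0, 0, 0, 0, 0, 0, 0, 0, 0, 0, 0, 0, 0])

```text
t: 3.78
tcp_pos: [544.0, -328.5, 213.5]
tool_rot: [-0.002, 0.816, 0.579, -0.0]
contact_force: [0.6, -0.1, 1.0]
gripper_width: 88.0
finger_force: 0.0
```

```bash
python3 snap.py w5
python3 - <<'E'
from h import *
import pickle
im,K,P=pickle.load(open("w5.pkl","rb"))
u,v=proj(K,P,[544,-327,162]);print(u,v);u,v=int(u),int(v)
a=im[v-50:v+50,u-50:u+50]; a=np.clip(a.astype(float)*2.0,0,255).astype(np.uint8)
cv2.imwrite("pics/m3.png",cv2.resize(a,(600,600),interpolation=cv2.INTER_CUBIC)); print(u-50,v-50)
E
```

```text
3.83 [ 545.3 -328.9  215.3] [ 0.11  0.59  0.53  1.62 -0.33  1.03  0.41] [[0.33, 0.944, 0.001], [0.944, -0.33, 0.001], [0.001, 0.0, -1.0]]
279.75207992099143 229.8648079885497
229 179
```

View pics/m3.png

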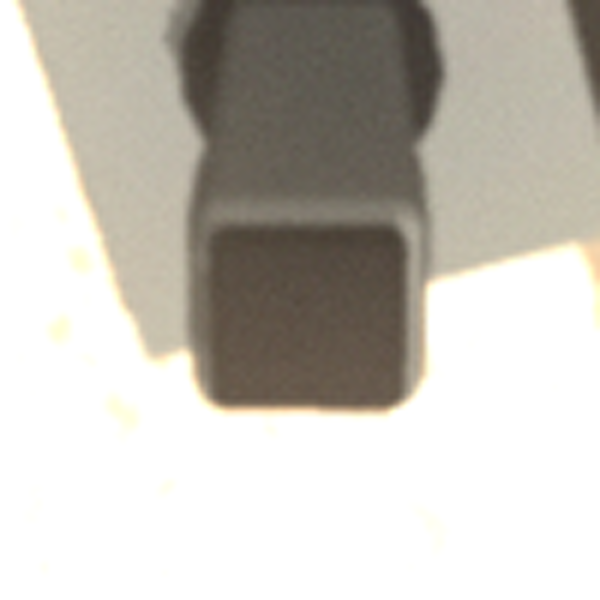

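The cap lies square to the image axes, centred at (280.3,232) against the predicted (279.8,229.9). It is aligned to within about 1 mm and 1°, so I descend and grip.

Emit:
step_arm(deltas=[0, 0, 3.2, 0, 0, 0, 0, 0, 0, 3.2, 0, 0, 0, 0, 0, 0, 3.2, 0, 0, 0, 0, 0, 0, 1.4, 0, 0, 0, 0, 0, 0, 0, 0, 0, 0, 1, 0, 0, 0, 0, 0, 0, 1, 0, 0, 0, 0, 0, 0, 1, 0, 0, 0, 0, 0, 0, 1, 0, 0, 0, 0, 0, 0, 1, 0, 0, 0, 0, 0, 0, 1, 0, 0, 0, 0, 0, 0, 1, 0, 0, 0, 0, 0, 0, 1], force=25)

```text
t: 4.83
tcp_pos: [544.0, -331.3, 105.1]
tool_rot: [0.0, 0.816, 0.578, 0.0]
contact_force: [-0.8, 0.1, -0.8]
gripper_width: 36.9
finger_force: 0.0
```

Emit:
step_arm(deltas=[0, 0, 0, 0, 0, 0, 1, 0, 0, 0, 0, 0, 0, 1, 0, 0, 0, 0, 0, 0, 1, 0, 0, 0, 0, 0, 0, 1, 0, 0, 0, 0, 0, 0, 1])

```text
t: 5.25
tcp_pos: [543.7, -331.1, 104.6]
tool_rot: [-0.0, 0.816, 0.578, -0.0]
contact_force: [-0.4, -0.2, -1.5]
gripper_width: 24.2
finger_force: 25.0
```

Run:
```python
from h import *
for i in range(3):
    o=env.get_obs(); print(np.round(o["tcp_pos"],1),np.round(o["contact_force"],1),o["gripper_width"],o["finger_force"]); env.capture("wrist")
```

```text
[ 543.7 -331.1  104.6] [-0.4 -0.2 -1.5] 24.243925623035906 24.99992111697793
[ 543.8 -331.1  104.6] [-0.1  1.  -1. ] 23.595451167537696 24.999837912619114
[ 543.8 -331.1  104.5] [-0.5  0.9 -0.9] 23.972471844720356 24.999873298220336
```

Emit:
step_arm(deltas=[0, 0, -2, 0, 0, 0, 1, 0, 0, -3, 0, 0, 0, 1, 0, 0, -3, 0, 0, 0, 1, 0, 0, -3, 0, 0, 0, 1, 0, 0, -1, 0, 0, 0, 1])

```text
t: 5.82
tcp_pos: [545.6, -332.7, 229.2]
tool_rot: [0.003, 0.816, 0.578, 0.001]
contact_force: [0.7, -1.2, -1.0]
gripper_width: 23.9
finger_force: 25.0
```

Emit:
step_arm(deltas=[3.7, 0.2, 0, 0, 0, -3.5, 1, 3.7, 0.2, 0, 0, 0, -3.5, 1, 3.7, 0.2, 0, 0, 0, -3.5, 1, 3.7, 0.2, 0, 0, 0, -3.5, 1, 3.7, 0.2, 0, 0, 0, -3.5, 1, 3.7, 0.2, 0, 0, 0, -3.5, 1, 3.7, 0.2, 0, 0, 0, -3.5, 1, 3.7, 0.2, 0, 0, 0, -3.5, 1, 3.7, 0.2, 0, 0, 0, -3.5, 1])

```text
t: 6.57
tcp_pos: [592.1, -3.4, 223.9]
tool_rot: [-0.0, 0.627, 0.779, -0.0]
contact_force: [1.3, -1.1, -1.5]
gripper_width: 24.0
finger_force: 25.0
```

Emit:
step_arm(deltas=[3.6, 0.7, 0, 0, 0, -3.5, 1, 3.6, 0.7, 0, 0, 0, -3.5, 1, 3.6, 0.7, 0, 0, 0, -3.5, 1, 3.6, 0.7, 0, 0, 0, -3.5, 1, 3.6, 0.7, 0, 0, 0, -3.5, 1, 3.6, 0.7, 0, 0, 0, -3.5, 1, 3.6, 0.7, 0, 0, 0, -3.5, 1, 3.6, 0.7, 0, 0, 0, -3.5, 1, 2, 0.4, 0, 0, 0, -2, 1, 0, 0, 0, 0, 0, 0, 1, 0, 0, 0, 0, 0, 0, 1])

```text
t: 7.48
tcp_pos: [514.2, 296.2, 223.9]
tool_rot: [-0.0, 0.404, 0.915, -0.0]
contact_force: [0.2, -0.5, -1.6]
gripper_width: 24.3
finger_force: 25.0
```

```bash
python3 snap.py w6
```

```text
7.53 [515.3 294.4 224. ] [-0.74  0.46  0.19  1.72 -0.1   0.98  0.22] [[-0.671, 0.742, -0.0], [0.742, 0.671, -0.001], [-0.0, -0.001, -1.0]]
```

View pics/w6.png

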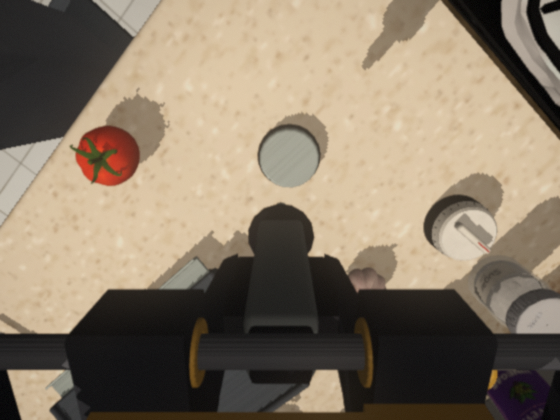

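The pen is held straight between the fingers with its collar centred at about (281,235), which hides the tip. The zero block top is at about (290,155).

Run:
```python
from h import *
import pickle
W={i:pickle.load(open(f"w{i}.pkl","rb")) for i in(1,2,6)}
pts={}
for i,(cx,cy) in((1,(281,162)),(6,(289,156))):
    s=cv2.cvtColor(W[i][0],cv2.COLOR_BGR2HSV); m=((s[...,1]<40)&(s[...,2]>90)).astype(np.uint8)*255
    M=np.zeros_like(m);M[cy-42:cy+42,cx-42:cx+42]=1
    cs,_=cv2.findContours(m*M,cv2.RETR_EXTERNAL,cv2.CHAIN_APPROX_NONE); e=cv2.fitEllipse(cv2.convexHull(max(cs,key=len)))
    pts[i]=e[0]; print(i,np.round(e[0],1),np.round(e[1],1),onz(*W[i][1:],*e[0],20).round(1))
zp,res=tri([ray(*W[i][1:],*pts[i]) for i in pts]);print("zero tri",zp.round(1),np.round(res,2))
print("spot@52",onz(*W[2][1:],305.6,172.6,52).round(1))
o=env.get_obs();im,K,P=W[6]
c=env.capture("wrist");H=np.array(c["hand_eye"])
for x0 in(0,2,4):
  print(x0,[np.round(proj(K,H,[x0+a,0,z]),1).tolist() for a,z in((19,38.6),(19,44.6),(0,38.6))],"side",np.round(proj(K,H,[x0,19,38.6]),1), "tip",np.round(proj(K,H,[x0,0,92.6]),1),np.round(proj(K,H,[x0+5,0,92.6]),1))
g=cv2.cvtColor(im,cv2.COLOR_BGR2GRAY);print(g[194:216,281].tolist())
for n in("scene","top"):
    im,K,P=campose(n);q=P; t=o["tcp_pos"]+rot(o).apply([2.8,0,92.6]);print(n,t.round(1),proj(K,P,t),proj(K,P,zp)); cv2.imwrite(f"pics/{n}6.png",im)
```

```text
1 [281.3 163.4] [50.8 51.9] [507.8 315.1  20. ]
6 [288.7 157.4] [57.8 58.9] [507.4 314.9  20. ]
zero tri [508.4 314.1  13.3] [0.11 0.11]
spot@52 [589.5  28.2  52. ]
0 [[281.1, 208.6], [281.1, 205.3], [281.0, 240.6]] side [314.7 240.6] tip [281.  210.3] [281.  203.6]
2 [[281.1, 205.1], [281.1, 201.9], [281.0, 237.3]] side [314.8 237.3] tip [281.  207.6] [281.  200.9]
4 [[281.1, 201.6], [281.1, 198.5], [281.0, 234.0]] side [314.9 234. ] tip [281.  204.9] [281.  198.1]
[200, 201, 199, 197, 197, 195, 194, 180, 136, 84, 58, 50, 50, 49, 50, 49, 49, 48, 48, 46, 45, 47]
scene [513.3 296.4 131.4] (np.float64(174.71823679183282), np.float64(165.23159220463936)) (np.float64(173.64446797258614), np.float64(199.30547088201396))
top [513.3 296.4 131.4] (np.float64(168.4206986568447), np.float64(214.8069877157785)) (np.float64(171.69298230091218), np.float64(217.95430705516893))
```

Emit:
step_arm(deltas=[0.6, 0.3, 2, 0, 0, 0, 1, 0.6, 0.3, 2.5, 0, 0, 0, 1, 0.6, 0.2, 2.5, 0, 0, 0, 1, 0, 0, 2.5, 0, 0, 0, 1, 0, 0, 0, 0, 0, 0, 1, 0, 0, 0, 0, 0, 0, 1])

```text
t: 8.18
tcp_pos: [509.2, 312.2, 129.0]
tool_rot: [-0.0, 0.407, 0.914, -0.001]
contact_force: [1.1, 0.4, -1.2]
gripper_width: 23.8
finger_force: 25.0
```

```bash
cat > st.py <<'E'
from h import *
import sys
f=[];p=[]
for i in range(int(sys.argv[1])):
    o=env.get_obs();f.append(o["contact_force"]);p.append(o["tcp_pos"]);env.capture("top")
print(round(o["t"],2),"F",np.mean(f,0).round(2),"p",np.mean(p,0).round(1),np.std(p,0).round(1),rot(o).as_matrix().round(3)[:,2],"R0",rot(o).as_matrix().round(3)[:,0])
E
python3 st.py 5; python3 snap.py w7
python3 - <<'E'
from h import *
o=env.get_obs();t=o["tcp_pos"]+rot(o).apply([2.3,0,92.6])
Z=[507.6,315,20];crops=[]
for n in("scene","top"):
    im,K,P=campose(n);print(n,t.round(1),np.round(proj(K,P,t),1),np.round(proj(K,P,Z),1))
    u,v=map(int,proj(K,P,Z)); print(u-30,v-35);crops.append(cv2.resize(im[v-35:v+25,u-30:u+30],(400,400),interpolation=cv2.INTER_CUBIC))
cv2.imwrite("pics/m7.png",np.hstack(crops))
E
```

```text
8.38 F [ 0.31 -0.16 -1.31] p [510.3 313.2 130.8] [0.6 0.6 1. ] [ 0.003  0.002 -1.   ] R0 [-0.67   0.742 -0.001]
8.48 [510.2 314.  131.2] [-0.75  0.58  0.16  1.77 -0.12  0.8   0.21] [[-0.67, 0.742, 0.002], [0.742, 0.67, 0.001], [-0.0, 0.002, -1.0]]
scene [508.8 315.9  38.6] [172.4 192. ] [173.  197.4]
143 162
top [508.8 315.9  38.6] [169.3 217.6] [170.9 218.1]
140 183
```

View pics/m7.png

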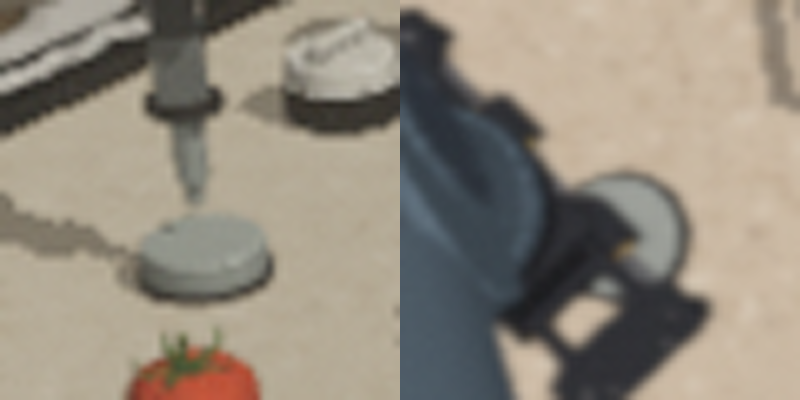

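The scene crop puts the tip at (172.4,192.4) against the predicted (172.4,192.0), and the block top centre at (173.5,197.5). They agree to about 1–2 mm, so I make a small shift and descend.

Emit:
step_arm(deltas=[-0.1, -0.1, 0.7, 0, 0, 0, 1, 0, 0, 0.7, 0, 0, 0, 1, 0, 0, 0, 0, 0, 0, 1, 0, 0, 0, 0, 0, 0, 1, 0, 0, 0, 0, 0, 0, 1])

```text
t: 9.0
tcp_pos: [509.0, 312.3, 115.4]
tool_rot: [-0.0, 0.406, 0.914, -0.0]
contact_force: [-0.2, -0.4, -2.4]
gripper_width: 23.6
finger_force: 25.0
```

```bash
python3 st.py 5
```

```text
9.2 F [ 0.17  0.1  -1.69] p [509.2 312.5 115.7] [0.1 0.1 0.2] [ 0.  0. -1.] R0 [-0.671  0.742 -0.   ]
```

Emit:
step_arm(deltas=[0, 0, 0.3, 0, 0, 0, 1, 0, 0, 0.3, 0, 0, 0, 1, 0, 0, 0, 0, 0, 0, 1, 0, 0, 0, 0, 0, 0, 1, 0, 0, 0, 0, 0, 0, 1])

```text
t: 9.67
tcp_pos: [509.5, 312.6, 110.0]
tool_rot: [0.0, 0.406, 0.914, 0.0]
contact_force: [0.2, 1.0, 1.6]
gripper_width: 24.0
finger_force: 25.0
```

```bash
python3 st.py 5
```

```text
9.87 F [0.77 0.53 1.2 ] p [509.4 312.6 110. ] [0. 0. 0.] [ 0.001  0.    -1.   ] R0 [-0.671  0.742 -0.   ]
```

Emit:
step_arm(deltas=[0, 0, 0.15, 0, 0, 0, 1, 0, 0, 0, 0, 0, 0, 1, 0, 0, 0, 0, 0, 0, 1, 0, 0, 0, 0, 0, 0, 1, 0, 0, 0, 0, 0, 0, 1])

```text
t: 10.33
tcp_pos: [509.3, 312.6, 108.4]
tool_rot: [0.0, 0.406, 0.914, 0.0]
contact_force: [0.5, 0.9, 1.7]
gripper_width: 23.8
finger_force: 25.0
```

```bash
python3 st.py 8
```

```text
10.68 F [1.25 1.19 1.5 ] p [509.3 312.5 108.3] [0. 0. 0.] [ 0.  0. -1.] R0 [-0.671  0.742 -0.   ]
```

Emit:
step_arm(deltas=[0, 0, 0, 0, 0, 0, 1, 0, 0, 0, 0, 0, 0, 1, 0, 0, 0, 0, 0, 0, 1, 0, 0, 0, 0, 0, 0, 1, 0, 0, 0, 0, 0, 0, 1, 0, 0, 0, 0, 0, 0, 1, 0, 0, 0, 0, 0, 0, 1, 0, 0, 0, 0, 0, 0, 1, 0, 0, 0, 0, 0, 0, 1, 0, 0, 0, 0, 0, 0, 1, 0, 0, 0, 0, 0, 0, 1, 0, 0, 0, 0, 0, 0, 1])

```text
t: 11.73
tcp_pos: [509.1, 312.4, 108.3]
tool_rot: [0.0, 0.406, 0.914, 0.0]
contact_force: [1.5, 0.4, 2.2]
gripper_width: 23.9
finger_force: 25.0
```

Emit:
step_arm(deltas=[0, 0, 0, 0, 0, 0, 1, 0, 0, 0, 0, 0, 0, 1, 0, 0, 0, 0, 0, 0, 1, 0, 0, 0, 0, 0, 0, 1, 0, 0, 0, 0, 0, 0, 1, 0, 0, 0, 0, 0, 0, 1, 0, 0, 0, 0, 0, 0, 1, 0, 0, 0, 0, 0, 0, 1, 0, 0, 0, 0, 0, 0, 1, 0, 0, 0, 0, 0, 0, 1, 0, 0, 0, 0, 0, 0, 1, 0, 0, 0, 0, 0, 0, 1])

```text
t: 12.73
tcp_pos: [509.1, 312.4, 108.2]
tool_rot: [0.0, 0.406, 0.914, -0.0]
contact_force: [1.7, 0.9, 1.5]
gripper_width: 23.9
finger_force: 25.0
```

```bash
python3 st.py 8
```

```text
13.08 F [1.32 0.97 1.77] p [509.1 312.4 108.2] [0. 0. 0.] [ 0. -0. -1.] R0 [-0.671  0.742 -0.   ]
```

Emit:
step_arm(deltas=[0, 0, -2, 0, 0, 0, 1, 0, 0, -3, 0, 0, 0, 1, 0, 0, -3, 0, 0, 0, 1, 0, 0, -3, 0, 0, 0, 1])

```text
t: 13.47
tcp_pos: [507.7, 311.4, 218.3]
tool_rot: [-0.001, 0.406, 0.914, -0.002]
contact_force: [1.0, 0.5, -1.1]
gripper_width: 23.7
finger_force: 25.0
```

Emit:
step_arm(deltas=[-3.6, -0.9, 0, 0, 0, 3.6, 1, -3.6, -0.9, 0, 0, 0, 3.6, 1, -3.6, -0.9, 0, 0, 0, 3.6, 1, -3.6, -0.9, 0, 0, 0, 3.6, 1, -3.6, -0.9, 0, 0, 0, 3.6, 1, -3.6, -0.9, 0, 0, 0, 3.6, 1, -3.6, -0.9, 0, 0, 0, 3.6, 1, -3.6, -0.9, 0, 0, 0, 3.6, 1, -3.6, -0.9, 0, 0, 0, 3.6, 1, 0, 0, 0, 0, 0, 0, 1, 0, 0, 0, 0, 0, 0, 1, 0, 0, 0, 0, 0, 0, 1])

```text
t: 14.47
tcp_pos: [586.2, -7.0, 217.5]
tool_rot: [-0.001, 0.644, 0.765, -0.0]
contact_force: [0.2, 1.5, -1.5]
gripper_width: 23.8
finger_force: 25.0
```

```bash
python3 st.py 4; python3 snap.py w8
python3 - <<'E'
from h import *
import pickle
W={i:pickle.load(open(f"w{i}.pkl","rb")) for i in(2,8)}
C={}
for i in W:
    im,K,P=W[i];g=cv2.cvtColor(im,cv2.COLOR_BGR2GRAY);m=(g>130).astype(np.uint8)*255
    cs,_=cv2.findContours(m,cv2.RETR_LIST,cv2.CHAIN_APPROX_NONE);es=[cv2.fitEllipse(c) for c in cs if len(c)>25]
    for n,X in(("L",[598,108,52]),("M",[589,28,52]),("Rr",[580,-52,52])):
        u=np.array(proj(K,P,X)); k=[e for e in es if np.hypot(*(np.array(e[0])-u))<12 and 10<min(e[1])<60 and max(e[1])/min(e[1])<1.3]
        print(i,n,u.round(1),[(np.round(e[0],1).tolist(),np.round(e[1],1).tolist()) for e in k])
        if k: C[i,n]=np.mean([e[0] for e in k],0); print("   @52",onz(K,P,*C[i,n],52).round(1))
for n in("L","M","Rr"):
    if (2,n) in C and (8,n) in C: print(n,tri([ray(*W[i][1:],*C[i,n]) for i in(2,8)]))
E
```

```text
14.62 F [-0.2   0.5  -1.72] p [586.5  -6.2 217.6] [0.2 0.5 0.1] [-0.001  0.001 -1.   ] R0 [-0.172  0.985  0.001]
14.72 [587.   -6.3 218. ] [-0.35  0.47  0.38  1.75 -0.21  0.96  0.29] [[-0.171, 0.985, -0.001], [0.985, 0.171, 0.0], [0.0, -0.0, -1.0]]
2 L [318.3  97.3] [([317.7, 97.5], [17.0, 17.8]), ([317.9, 97.4], [24.2, 25.6])]
   @52 [597.5 107.8  52. ]
2 M [305.1 172.8] [([305.4, 172.8], [15.5, 16.1]), ([305.6, 172.8], [22.3, 23.0]), ([305.7, 172.6], [34.3, 35.1]), ([305.8, 172.4], [40.9, 42.0])]
   @52 [589.6  28.2  52. ]
2 Rr [293.5 239.4] [([294.7, 239.0], [13.8, 15.2]), ([294.8, 239.0], [20.0, 21.6])]
   @52 [581.5 -51.5  52. ]
8 L [318.5  52.7] [([317.6, 52.4], [21.3, 23.2]), ([318.4, 53.0], [30.6, 34.5])]
   @52 [597.6 107.9  52. ]
8 M [289.8 148.1] [([290.3, 148.2], [19.0, 19.2]), ([290.4, 148.1], [29.3, 30.2]), ([290.6, 147.7], [42.4, 43.4]), ([290.9, 147.7], [52.6, 54.3])]
   @52 [589.6  28.3  52. ]
8 Rr [265.2 230.1] []
L (array([597.4944251 , 107.83567421,  52.44078243]), [np.float64(0.04108721226364848), np.float64(0.041087212263774806)])
M (array([589.50183007,  28.45729459,  53.29075055]), [np.float64(0.03744815063847064), np.float64(0.0374481506385571)])
```

```bash
cat > tgt.py <<'E'
from h import *
import sys
h=float(sys.argv[1]); S=np.array([589.5,28.3,52]); a=np.arctan2(16.0,159.3)
gy=np.array([np.sin(a),np.cos(a),0]);gx=np.array([np.cos(a),-np.sin(a),0]);n=np.cos(.22)*np.array([0,0,1])-np.sin(.22)*gx
o=env.get_obs();r=rot(o)
c=R.align_vectors([-n],[r.as_matrix()[:,2]])[0]   # smallest turn
rt=R.from_rotvec(np.cross(r.as_matrix()[:,2],-n)/max(1e-9,np.linalg.norm(np.cross(r.as_matrix()[:,2],-n)))*np.arccos(np.clip(r.as_matrix()[:,2]@-n,-1,1)))*r
T=S+h*n-rt.apply([2.3,0,93])
tip=o["tcp_pos"]+r.apply([2.3,0,93]);d=tip-S
print("t",round(o["t"],2),"target TCP",T.round(1),"shift cm",(r.inv().apply(T-o["tcp_pos"])/10).round(2),"turn deg",np.degrees((r.inv()*rt).as_rotvec()).round(2),"tip off gx,gy,n",np.round([d@(np.cross(gy,n)),d@gy,d@n],1))
E
python3 tgt.py 45
```

```text
t 14.72 target TCP [559.9  29.  186.8] shift cm [ 3.95 -2.06  3.12] turn deg [-12.17  -3.42  -0.  ] tip off gx,gy,n [ 16.3 -32.5  71.2]
```

Emit:
step_arm(deltas=[1.3, -0.7, 1, 0, 0, 0, 1, 1.3, -0.7, 1, 0, 0, 0, 1, 1.3, -0.7, 1, 0, 0, 0, 1, 0, 0, 0, -3, -0.85, 0, 1, 0, 0, 0, -3, -0.85, 0, 1, 0, 0, 0, -3, -0.85, 0, 1, 0, 0, 0, -3, -0.85, 0, 1, 0, 0, 0, 0, 0, 0, 1, 0, 0, 0, 0, 0, 0, 1, 0, 0, 0, 0, 0, 0, 1])

```text
t: 15.55
tcp_pos: [560.4, 27.6, 188.5]
tool_rot: [0.09, 0.64, 0.76, 0.061]
contact_force: [-0.5, 0.1, -1.9]
gripper_width: 23.8
finger_force: 25.0
```

```bash
python3 st.py 4;python3 tgt.py 12
```

```text
15.7 F [-0.07 -0.07 -1.79] p [560.6  27.3 188.5] [0.1 0.2 0.1] [ 0.215 -0.023 -0.976] R0 [-0.163  0.985 -0.059]
t 15.75 target TCP [567.1  28.3 154.6] shift cm [ 0.22 -0.04  3.43] turn deg [-0.16  0.05  0.  ] tip off gx,gy,n [ 0.8 -2.1 46.3]
```

Emit:
step_arm(deltas=[0.1, 0, 1.2, -0.2, 0, 0, 1, 0.1, 0, 1.2, 0, 0, 0, 1, 0, 0, 1, 0, 0, 0, 1, 0, 0, 0, 0, 0, 0, 1, 0, 0, 0, 0, 0, 0, 1, 0, 0, 0, 0, 0, 0, 1])

```text
t: 16.25
tcp_pos: [567.1, 28.1, 155.0]
tool_rot: [0.091, 0.641, 0.76, 0.062]
contact_force: [-1.0, 0.4, -1.1]
gripper_width: 23.6
finger_force: 25.0
```

```bash
python3 st.py 4;python3 tgt.py -5
python3 - <<'E'
from h import *
im,K,P=campose("scene");o=env.get_obs();S=[589.5,28.3,52]
u,v=proj(K,P,S);print("spot",u,v,"tip",proj(K,P,o["tcp_pos"]+rot(o).apply([2.3,0,93])))
u,v=int(u),int(v);print(u-30,v-35)
cv2.imwrite("pics/m9.png",cv2.resize(im[v-35:v+25,u-30:u+30],(600,600),interpolation=cv2.INTER_CUBIC))
E
```

```text
16.4 F [-0.02  0.25 -1.6 ] p [567.2  28.2 155.3] [0.1 0.1 0.2] [ 0.219 -0.022 -0.975] R0 [-0.163  0.985 -0.059]
t 16.45 target TCP [570.8  28.  138. ] shift cm [ 0.01 -0.04  1.78] turn deg [0.1  0.04 0.  ] tip off gx,gy,n [ 0.5  0.  12.8]
spot 263.26229832634635 198.58255127488624 tip (np.float64(262.71265032314625), np.float64(195.08955836499192))
233 163
```

View pics/m9.png

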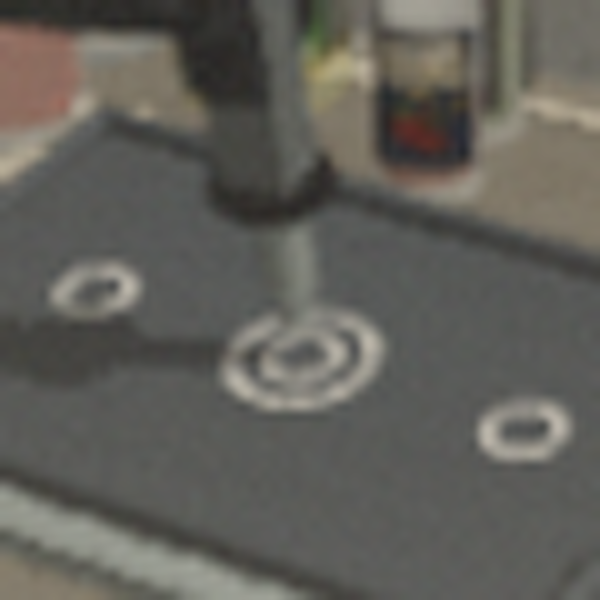

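The scene crop shows the tip at (262.6,195.2) and the ring centre at (263.2,198.7), both where predicted. I press next.

Emit:
step_arm(deltas=[0, 0, 0.6, 0, 0, 0, 1, 0, 0, 0.4, 0, 0, 0, 1, 0, -0.05, 0.3, 0, 0, 0, 1, 0, 0, 0.3, 0, 0, 0, 1, 0, 0, 0, 0, 0, 0, 1, 0, 0, 0, 0, 0, 0, 1, 0, 0, 0, 0, 0, 0, 1, 0, 0, 0, 0, 0, 0, 1])

```text
t: 17.17
tcp_pos: [569.8, 27.9, 139.3]
tool_rot: [0.091, 0.641, 0.76, 0.062]
contact_force: [-1.7, -0.3, 1.1]
gripper_width: 23.6
finger_force: 25.0
```

```bash
python3 st.py 6;python3 tgt.py -5
```

```text
17.42 F [-1.06  0.59  1.24] p [569.8  27.9 139.3] [0. 0. 0.] [ 0.218 -0.022 -0.976] R0 [-0.163  0.985 -0.059]
t 17.47 target TCP [570.8  28.  138. ] shift cm [-0.    0.06  0.14] turn deg [ 0.05  0.03 -0.  ] tip off gx,gy,n [-0.5 -0.2 -3.6]
```

Emit:
step_arm(deltas=[0, 0, 0.08, 0, 0, 0, 1, 0, 0, 0, 0, 0, 0, 1, 0, 0, 0, 0, 0, 0, 1, 0, 0, 0, 0, 0, 0, 1, 0, 0, 0, 0, 0, 0, 1, 0, 0, 0, 0, 0, 0, 1, 0, 0, 0, 0, 0, 0, 1, 0, 0, 0, 0, 0, 0, 1, 0, 0, 0, 0, 0, 0, 1, 0, 0, 0, 0, 0, 0, 1, 0, 0, 0, 0, 0, 0, 1, 0, 0, 0, 0, 0, 0, 1])

```text
t: 18.47
tcp_pos: [570.1, 27.9, 138.4]
tool_rot: [0.091, 0.641, 0.76, 0.062]
contact_force: [-1.5, 0.3, 1.2]
gripper_width: 23.9
finger_force: 25.0
```

Emit:
step_arm(deltas=[0, 0, 0, 0, 0, 0, 1, 0, 0, 0, 0, 0, 0, 1, 0, 0, 0, 0, 0, 0, 1, 0, 0, 0, 0, 0, 0, 1, 0, 0, 0, 0, 0, 0, 1, 0, 0, 0, 0, 0, 0, 1, 0, 0, 0, 0, 0, 0, 1, 0, 0, 0, 0, 0, 0, 1, 0, 0, 0, 0, 0, 0, 1, 0, 0, 0, 0, 0, 0, 1, 0, 0, 0, 0, 0, 0, 1, 0, 0, 0, 0, 0, 0, 1])

```text
t: 19.47
tcp_pos: [570.1, 27.8, 138.4]
tool_rot: [0.091, 0.641, 0.76, 0.062]
contact_force: [-1.8, 1.3, 1.8]
gripper_width: 23.9
finger_force: 25.0
```

```bash
python3 st.py 6;python3 tgt.py -5
python3 - <<'E'
from h import *
im,K,P=campose("scene");u,v=263,198
cv2.imwrite("pics/m10.png",cv2.resize(im[v-35:v+25,u-30:u+30],(600,600),interpolation=cv2.INTER_CUBIC))
E
```

```text
19.72 F [-1.87  0.76  1.15] p [570.1  27.9 138.4] [0. 0. 0.] [ 0.218 -0.022 -0.976] R0 [-0.163  0.985 -0.059]
t 19.77 target TCP [570.8  28.  138. ] shift cm [0.   0.06 0.05] turn deg [0.05 0.04 0.  ] tip off gx,gy,n [-0.4 -0.2 -4.5]
```

View pics/m10.png

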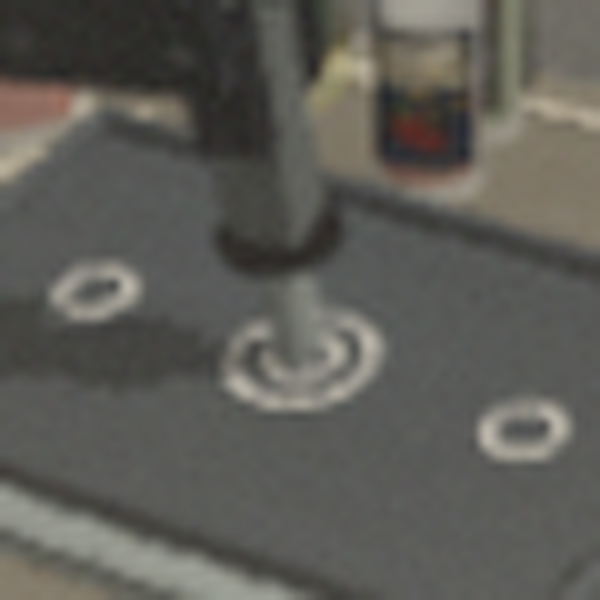

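The tip sits inside the inner ring at about crop (298,355), with the ring centre at (302,356). It is pressed 4.5–5 mm, square to the plate and still, so I hand in.

```bash
python3 -c "
from station import env
print(env.close_job())"
```

```text
the job is handed in; nothing more can be done
None
```

I zeroed the gauge for about 3 s on the steel block, then handed the job in at 19.8 s with the tip pressed about 4.5–5 mm on the double-ringed spot, square to the plate and still; the judge's verdict was not shown.

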